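# Free the last lamp hanger from its mount and hang all of them on the drying rail

## Robot

A 6-joint arm with a two-finger parallel gripper is mounted at the origin on the work surface. World frame = base frame: x ahead of the robot, y to its left, z up, the work surface at z = 0. Lengths are in m, angles in rad, forces in N, time in s.
With the tool pointing down it reaches from about 0.375 to 0.975 m from the base axis. Payload 3.8 kg.
Tool frame: the origin (TCP) lies between the finger pads, 19 mm behind the fingertips; this is the grasp point; z points along the fingers, y is the line along which they close (so a half turn about z gives the same grasp; the last joint's range is limited). The gripper opens to 85 mm and grips with 20 to 120 N. Pads are 22 mm wide; open, the fingers measure 114 mm over their backs; the gripper's body (76 mm by 85 mm) begins 54 mm behind the grasp point. The pads swing forward as they close: fully open they stand 13 mm farther back than shut.
Start: joints at [1.185, 0.264, 1.604, -0, 1.274, -0.037], TCP at [0.231, 0.634, 0.25] pointing down, gripper open.
Joint ranges: [-2.63, 2.63], [-0.94, 2.18], [0.31, 2.57], [-1.31, 4.45], [0, 2.66], [-2.55, 2.55]. Speed limits (rad/s): [2.57, 2.57, 3.14, 3.14, 3.14, 3.14].

## Interface

Orientations are given as a rotation vector (axis times angle).
In Python, from workcell import readout, read_camera, finish_job gives the robot as it stands.
- The arm moves only by the tool jog_arm, never from a script. Its argument "deltas" is one flat list of numbers, 7 for each row, row after row: the shift along the tool's x, y, z in m, then the turn, a rotation vector about the tool's x, y, z in degrees, then the gripper command: -1 is shut, 1 is fully open, values between are in proportion. A call has 1 to 8 rows; each row is the pose to reach, as a shift and turn from the pose commanded when the call began, along the tool's axes at that moment; what a row does not reach only later rows make up. A row lasts 1/10 s, in which the tool goes at most 50 mm and 8.59 degrees, less where a joint would pass 70% of its speed; a pose out of reach is approached as far as the arm can. A call with a gripper value outside its range is refused whole. The fingers move at their own pace and stop on an object; "squeeze" is the grip in N (left out, the last holds). Time passes only in rows, so rows that repeat a pose let the fingers close. It gives the time, the measured TCP pose, the force, the opening and the grip force at its end, in the units of the state.
- readout.read_state(): the state, without advancing time (a new reading comes with each control period).
- read_camera(name): name is "side" or "top"; returns a dict with "color" (400x640x3 uint8, blue, green, red), "fx", "fy", "cx", "cy" (pixels), "origin" and "attitude" of the camera in the world. Camera axes: x right, y down, z forward; pixel columns grow to the right and rows downward; lengths in m; the calibration is good to about 2 mm. A picture is of the moment at which its call begins. There is no depth.
- finish_job(): hands the job in; it is judged then, once.
The state is a dict: "time": time; "q": joint angles; "joint_vel": joint speeds; "joint_torque": joint torques, N m; "tool_pos": TCP position; "tcp_rot": TCP orientation; "wrist_force": force on the tool from outside, world axes, zero at the start; "torque": the same for the moment, N m; "width": opening from 0.0 (shut) to 1.0 (fully open); "grip_force": force on a finger pad.
Only numpy, scipy, OpenCV 4.12 (cv2) and the standard library are available. Lean on these libraries where they do the work, as an engineer would, in place of code of your own. Each camera call takes 0.05 s, during which the arm holds its last target. There are 200 camera calls.

## Task

One brass lamp hanger is still locked in the lacquering mount: push the mount's release button fully down, give the hanger a quarter turn anticlockwise (seen from above) while it is still down in the mount, and lift it off. Hang this one and every other lamp hanger standing on the bench on the drying rail: hook each over the open part of the rail, then slide it along below the guard bar until it hangs freely and upright at a black ring mark, no two at the same mark. Do not knock over the varnish jar.

Things in the scene. Friction and masses are not known exactly. Their poses are not given: they have to be found in the camera images.
- hanger0: brass lamp hanger, one rigid piece, 153 high, 0.18 to 0.3 kg, starts locked in the mount. Origin: centre of the underside; z up. Foot: disc 56 across, 14 high, with bayonet lugs (12 wide, 6 high) along +y and -y, to 39 from the centre. Flat stem 5 x 12 at x = -15.5 up to the hook on top. Locked, its y axis lies along the mount's x axis; a quarter turn anticlockwise frees it
- hanger0_hook (a point): seat of the hook (hanger z = 110): lies on top of the rail bar when hung. Inside, the hook is a shallow inverted V that centres itself on the bar. Hook open downwards, 12 wide (y), 26 inside: short side at x = 13 to 18 down to z = 84; there a lip 4 thick runs out to x = 38. On top a square finial 16 x 16 (sides along x, y), z = 115 to 153: grip it from above, TCP at z = 137
- rail: fixed drying rail; origin on the bench below its middle, y along the rail to the left, x away from the robot. Steel bar 12 thick, axis at height 185, y = -290 to 290, a post at each end. Behind it (x = 28, same height) a guard bar 8 thick from y = -80 to 290, held from behind by arms to uprights at x = 80. Along it a hook cannot go on from above: its lip must pass below the guard bar
- rail_load (a point): point on the bar's axis (height 185) amid its open part, rail y = -185; a hook goes on anywhere from y = -235 to -135, coming from the -x side with the lip above the bar, short side of the hook (hanger's +x) to the rail's +x, and is then slid towards +y. A hanger on the rail has its origin at height 81 and its axes parallel to the rail's
- mount: lacquering mount, fixed: grey plate 112 x 112, 20 high, origin under its centre. Two claws, arcs over 50 degrees either side of +x and -x (30 to 52 from the centre, top at height 36.5), hold the lugs of a foot under their roofs, with 2.5 play above and 3 sideways. An arm along +y ends in the button's housing, 56 x 50, 32 high, at y = 150
- mount_seat (a point): centre of the seat on top of the mount's plate, height 20, axes as the mount's. A hanger can be lifted once its lugs lie along the mount's y axis: a quarter turn anticlockwise seen from above; clockwise is blocked
- release (a joint): release plunger: 0 = up (locked), 0.012 m = fully down. Moves straight down against about 4 N of friction and stays where it is pushed. Up, its pin under the +x claw blocks a lug; from 11 mm on it is clear
- release_top (a point): centre of the top of the round black button, 30 across, 150 from the mount's centre along its +y axis; height 49 when up, 37 when down
- jar: closed jar of varnish, 72 across, 120 high, 0.5 kg, origin under its centre; stands to the left, not part of the job
- hanger1: brass lamp hanger of the same shape, size and axes as hanger0; absent in some runs. Starts standing upright on the bench at one of three places to the right of the mount, turned up to 20 degrees (x away from the robot)
- hanger1_hook (a point): as hanger0_hook, on this hanger
- hanger2: brass lamp hanger of the same shape, size and axes as hanger0; absent in some runs. Starts standing upright on the bench at one of three places to the right of the mount, turned up to 20 degrees (x away from the robot)
- hanger2_hook (a point): as hanger0_hook, on this hanger
- hanger3: brass lamp hanger of the same shape, size and axes as hanger0; absent in some runs. Starts standing upright on the bench at one of three places to the right of the mount, turned up to 20 degrees (x away from the robot)
- hanger3_hook (a point): as hanger0_hook, on this hanger
- mark0 (a point): mark on the rail, a black ring 8 wide round the bar at rail y = -30; the point is on the bar's axis, height 185, axes as the rail's
- mark1 (a point): mark on the rail, a black ring 8 wide round the bar at rail y = 55; the point is on the bar's axis, height 185, axes as the rail's
- mark2 (a point): mark on the rail, a black ring 8 wide round the bar at rail y = 140; the point is on the bar's axis, height 185, axes as the rail's
- mark3 (a point): mark on the rail, a black ring 8 wide round the bar at rail y = 225; the point is on the bar's axis, height 185, axes as the rail's
Mind the look-alikes: they are no part of the job. Leave any pink or turquoise look-alike of the hanger0 alone.

How it is judged:
By the outcome, as a careful person would: the job done as asked, in the order asked, and still so for the second after the job is handed in, with the robot touching nothing.
Of hanger1, hanger2, hanger3 only 2 to 3 are there at a start; the rules pass over those that are not, and their reading is None.
At some moment in a run one of hanger1, hanger2, hanger3 may be knocked a few centimetres aside while the robot is not near it.
It also fails if it takes over 210 s, if anything falls off the work surface, if the arm or the gripper's body presses on something with over 40 N, if the wrist force passes 120 N, or if a joint passes its speed limit or range.

## Working session

There is one attempt and no reset: what is moved stays moved. The work goes in short steps, Python scripts to look and compute and a tool call to move; the robot and the scene stay as the last step left them, time stands still between calls to the robot, and variables do not carry over. Pictures are saved under pics/ and viewed, at most 14 in all, crops included, and the job is handed in when it is done.

Besides the shell and the picture viewer there is one more tool, called after "Emit:" as name(argument=value, ...), one argument or row to a line, values as JSON. jog_arm: Moves the arm, as the interface text tells. Its arguments: {"type":"object","properties":{"deltas":{"type":"array"},"squeeze":{"type":"number"}},"required":["deltas"]}

```bash
mkdir -p pics; ls; python3 - <<'E'
from workcell import readout, read_camera
import cv2,numpy as np
print(readout.read_state())
for n in("top","side"):
    c=read_camera(n); cv2.imwrite(f"pics/{n}0.png",c["color"]); np.savez(f"{n}.npz",**c)
    print({k:v for k,v in c.items() if k!="color"})
E
```

```text
pics
{'time': 0.0, 'q': array([ 1.18512573e+00,  2.64772105e-01,  1.60538265e+00, -3.56973509e-05,
        1.27369706e+00, -3.68959216e-02]), 'joint_vel': array([ 8.04502100e-04, -1.58067719e-03, -1.05944806e-03,  6.42564185e-07,
        3.64148541e-04, -4.90026186e-05]), 'joint_torque': array([-2.39485315e-03, -5.15111160e+01, -3.67315614e+01, -2.06073100e-04,
        1.29854566e-02, -1.77194408e-05]), 'tool_pos': array([0.23042775, 0.63371368, 0.24864454]), 'tcp_rot': array([-0.54498843, -3.09351141,  0.00348053]), 'wrist_force': array([ 0.04446336,  1.13949195, -0.74544413]), 'torque': array([ 0.022288  , -0.01202222,  0.03814466]), 'grip_force': 0.0, 'width': 1.0027734856519528}
{'fx': 520.131877393147, 'fy': 520.131877393147, 'cx': 310.6172045085768, 'cy': 201.92544533542807, 'origin': array([0.33294356, 0.08823366, 1.4333025 ]), 'attitude': array([-2.17221053,  2.15410867, -0.09003315])}
{'fx': 361.0487045145624, 'fy': 361.0487045145624, 'cx': 316.17467105369155, 'cy': 203.0657353495905, 'origin': array([ 0.15025862, -0.6625596 ,  0.59413794]), 'attitude': array([-2.05096813,  0.37522087, -0.24624355])}
```

View pics/top0.png

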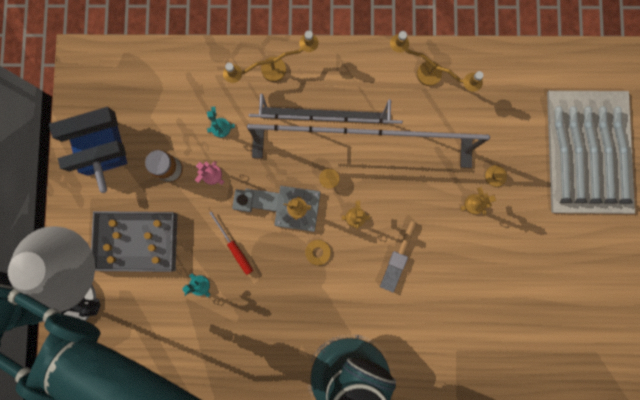

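View pics/side0.png

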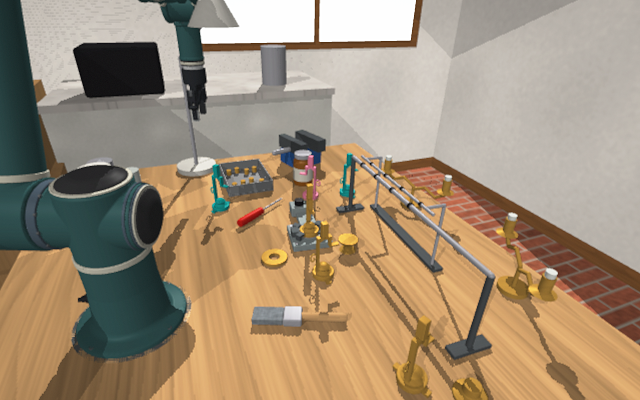

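```bash
python3 - <<'E'
import cv2,numpy as np
a=cv2.imread("pics/top0.png");b=cv2.imread("pics/side0.png")
c=cv2.resize(a[110:270,220:520],None,fx=2.66,fy=2.66,interpolation=3)
cv2.imwrite("pics/c1.png",c)
c=cv2.resize(b[140:400,260:520],None,fx=2.3,fy=2.3,interpolation=3)
cv2.imwrite("pics/c2.png",c)
E
```

```text
(no output)
```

View pics/c1.png

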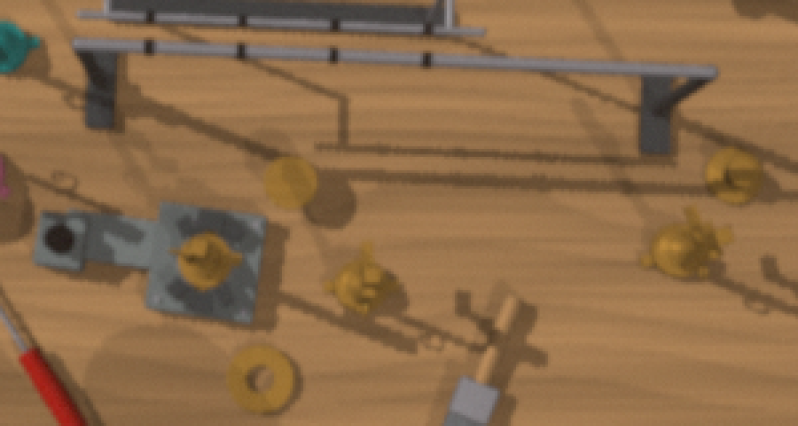

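View pics/c2.png

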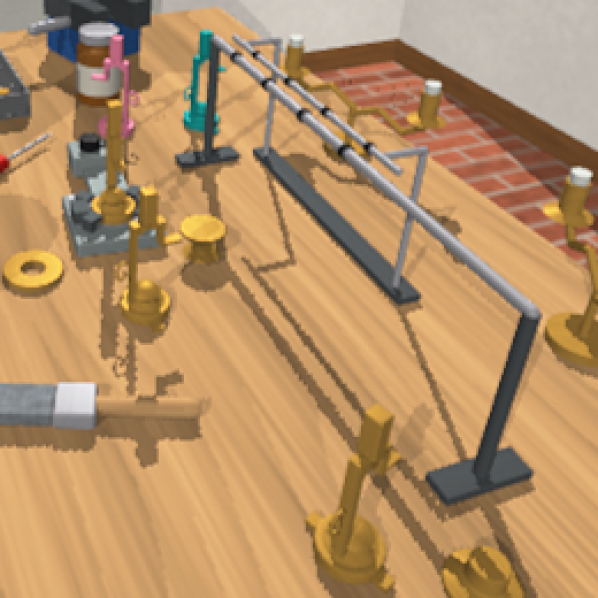

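```bash
cat > vis.py <<'E'
import cv2,numpy as np
from scipy.spatial.transform import Rotation as R
from scipy.optimize import minimize
def proj(P,c):
    p=(np.asarray(P,float).reshape(-1,3)-c["origin"])@R.from_rotvec(c["attitude"]).as_matrix()
    return np.c_[c["fx"]*p[:,0]/p[:,2]+c["cx"],c["fy"]*p[:,1]/p[:,2]+c["cy"]]
def ray(uv,c,z):   # pixel -> world at height z
    uv=np.asarray(uv,float).reshape(-1,2)
    d=np.c_[(uv[:,0]-c["cx"])/c["fx"],(uv[:,1]-c["cy"])/c["fy"],np.ones(len(uv))]@R.from_rotvec(c["attitude"]).as_matrix().T
    return c["origin"]+d*((z-c["origin"][2])/d[:,2])[:,None]
def box(x0,x1,y0,y1,z0,z1): return np.array([[x,y,z] for x in(x0,x1) for y in(y0,y1) for z in(z0,z1)])/1e3
t=np.linspace(0,2*np.pi,24,endpoint=False)
disc=np.array([[28*np.cos(a),28*np.sin(a),z] for a in t for z in(0,14)])/1e3
HANGER=[disc,box(-6,6,-39,39,0,6),box(-18,-13,-6,6,14,115),box(-18,18,-6,6,110,117),box(13,18,-6,6,84,115),box(13,38,-6,6,84,88),box(-8,8,-8,8,115,153)]
def place(P,x,y,z,yaw): return P@R.from_euler("z",yaw).as_matrix().T+[x,y,z]
def sil(parts,pose,c,S=4):
    m=np.zeros((400*S,640*S),np.uint8)
    for P in parts: cv2.fillConvexPoly(m,cv2.convexHull((proj(place(P,*pose),c)*S).round().astype(np.int32)),255)
    return cv2.resize(m,(640,400),interpolation=cv2.INTER_AREA)/255.
def brass(c):
    h=cv2.cvtColor(c["color"],cv2.COLOR_BGR2HSV).astype(float)
    return ((h[...,0]>14)&(h[...,0]<26)&(h[...,1]>165)&(h[...,2]>50)).astype(float)
def fit(x,y,z,yaw,cams,masks,parts=HANGER,fixyaw=False):
    def cost(p):
        v=0
        for c,m in zip(cams,masks):
            s=sil(parts,(p[0],p[1],z,yaw if fixyaw else p[2]*5),c)
            u,w=proj([p[0],p[1],z+.07],c)[0].astype(int); k=50
            sl=np.s_[max(0,w-k):w+k,max(0,u-k):u+k]
            v+=np.minimum(s,m)[sl].sum()/np.maximum(s,m)[sl].sum()
        return -v
    best=min((minimize(cost,[x,y,a/5],method="Nelder-Mead",options=dict(initial_simplex=np.array([[x,y,a/5],[x+.01,y,a/5],[x,y+.01,a/5],[x,y,a/5+.03]]),xatol=2e-4,fatol=1e-4)) for a in(yaw-.2,yaw+.2)),key=lambda r:r.fun)
    return best.x[0],best.x[1],best.x[2]*5,best.fun
E
python3 - <<'E'
from vis import *
T=dict(np.load("top.npz"));S=dict(np.load("side.npz"))
off=lambda l:np.array(l)/2.66+[220,110]
print("rail marks",ray(off([(427,60),(334,54),(241,49),(149,46)]),T,.185).round(4))
print("ends",ray(off([(78,44),(715,72)]),T,.185).round(4))
print("plate",ray(off([(163,203),(266,214),(252,324),(147,308)]),T,.02).round(4))
print("button",ray(off([(61,239)]),T,.049).round(4))
print("h fin",ray(off([(204,262),(366,292),(686,251)]),T,.14).round(4))
mt,ms=brass(T),brass(S)
cv2.imwrite("pics/m.png",cv2.resize(np.hstack([mt[110:270,220:520],ms[140:300,260:520]])*255,None,fx=1.4,fy=1.4))
np.set_printoptions(suppress=True)
E
```

```text
rail marks [[ 0.6281 -0.0605  0.185 ]
 [ 0.6332  0.0247  0.185 ]
 [ 0.6375  0.1102  0.185 ]
 [ 0.6398  0.1949  0.185 ]]
ends [[ 0.6413  0.2605  0.185 ]
 [ 0.6184 -0.323   0.185 ]]
plate [[0.5155 0.192  0.02  ]
 [0.5049 0.0858 0.02  ]
 [0.3917 0.0992 0.02  ]
 [0.4071 0.2068 0.02  ]]
button [[0.4745 0.2922 0.049 ]]
h fin [[ 0.4445  0.1438  0.14  ]
 [ 0.4175 -0.008   0.14  ]
 [ 0.4583 -0.3067  0.14  ]][ WARN:0@0.316] global loadsave.cpp:1063 imwrite_ Unsupported depth image for selected encoder is fallbacked to CV_8U.
```

View pics/m.png

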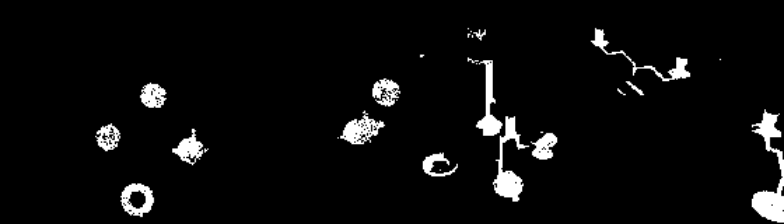

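```bash
cat >> vis.py <<'E'
def masks(cams): return [cv2.morphologyEx(brass(c),cv2.MORPH_CLOSE,np.ones((3,3))) for c in cams]
E
cat > m.py <<'E'
from vis import *
from scipy.optimize import least_squares
np.set_printoptions(suppress=True,precision=4)
T=dict(np.load("top.npz"));S=dict(np.load("side.npz"));C=[T,S];M=masks(C)
for n,a in dict(h0=(.4445,.1438,.02,-1.69),hA=(.4175,-.008,0,0),hB=(.4583,-.3067,0,0)).items():
    print(n,np.array(fit(*a,C,M)), [np.array(fit(*a,[c],[m])) for c,m in zip(C,M)])
# rail marks: dark centroid
ys=np.array([-.03,.055,.14,.225]);obs=[]
pts=lambda p:place(np.c_[0*ys,ys,0*ys],p[0],p[1],.185,p[2])
p=[.6305,-.0301,-.043]
for it in range(2):
  obs=[]
  for c in C:
    V=c["color"].max(2).astype(float)
    for u in proj(pts(p),c):
        k=5 if c is T else 6; a,b=u.round().astype(int); w=np.clip(110-V[b-k:b+k+1,a-k:a+k+1],0,60)
        yy,xx=np.mgrid[-k:k+1,-k:k+1]; obs.append([a+(w*xx).sum()/w.sum(),b+(w*yy).sum()/w.sum()])
  for sel in([0,1,2,3],[4,5,6,7],range(8)):
    f=lambda p:(np.vstack([proj(pts(p),c) for c in C])-obs)[list(sel)].ravel()
    r=least_squares(f,p); print("rail",r.x,abs(r.fun).max())
  p=r.x
E
python3 m.py
```

```text
h0 [ 0.4581  0.1498 -1.8392 -0.6188] [array([ 0.4605,  0.1487, -1.6094, -0.2872]), array([ 0.4575,  0.1496, -1.8617, -0.3331])]
hA [ 0.4325 -0.0146  0.0049 -0.7078] [array([ 0.4327, -0.0155,  0.0621, -0.3003]), array([ 0.4348, -0.0129, -0.0278, -0.412 ])]
hB [ 0.4713 -0.341   0.3469 -1.2021] [array([ 0.4704, -0.3397,  0.3454, -0.476 ]), array([ 0.472 , -0.3404,  0.3519, -0.7286])]
rail [ 0.63   -0.0292 -0.0409] 0.2736854302838765
rail [ 0.6278 -0.0271 -0.0415] 0.3444783270201981
rail [ 0.6287 -0.0283 -0.0424] 0.6951872059001971
rail [ 0.63   -0.0292 -0.0409] 0.27031397735512996
rail [ 0.6277 -0.0268 -0.039 ] 0.37827222088168355
rail [ 0.6286 -0.0282 -0.0415] 0.9863091748476904
```

```bash
cat > ov.py <<'E'
from vis import *
def overlay(C,poses,wins,out):
    ims=[]
    for c,(u0,v0,w) in wins:
        k=400//w if w<400 else 1; f=400/w
        im=cv2.resize(c["color"][v0:v0+w,u0:u0+w],(400,400),interpolation=cv2.INTER_CUBIC)
        for p in poses:
            for P in HANGER:
                h=cv2.convexHull(proj(place(P,*p),c).astype(np.float32))
                cv2.polylines(im,[((h-[u0,v0]+.5)*f).round().astype(np.int32)],True,(255,255,0),1)
        ims.append(im)
    cv2.imwrite(out,np.hstack(ims))
E
python3 - <<'E'
from ov import *
T=dict(np.load("top.npz"));S=dict(np.load("side.npz"))
overlay(0,[(.458,.1485,.02,-1.70),(.4325,-.0146,0,.01)],[(T,(270,160,110)),(S,(280,180,110))],"pics/ov1.png")
E
```

```text
(no output)
```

View pics/ov1.png

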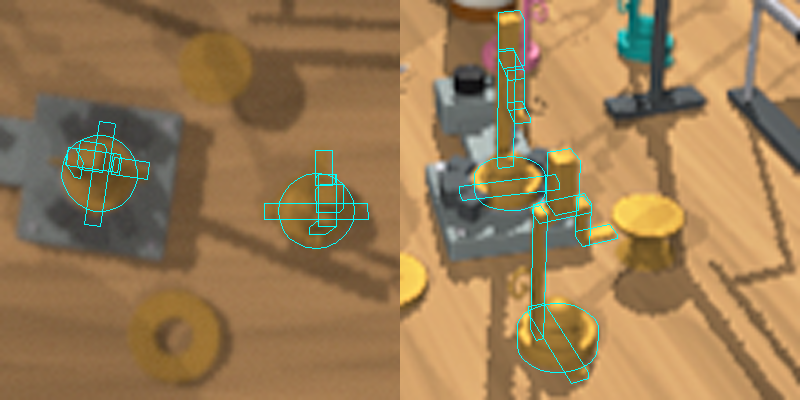

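```bash
cat > go.py <<'E'
import sys,numpy as np
from workcell import readout
from scipy.spatial.transform import Rotation as R
# chain: each arg x,y,z,ty(deg) ; prints tool-frame shift + turn about tool z for each, from the previous
s=readout.read_state(); A=R.from_rotvec(s["tcp_rot"]); p=s["tool_pos"]
ty=A.as_matrix()[:2,1]; print("t",s["time"].__round__(2),"pos",p.round(4),"ty",np.degrees(np.arctan2(ty[1],ty[0])).round(2),"tilt",A.as_matrix()[2].round(4),"q",s["q"].round(2),"F",s["wrist_force"].round(1),"w",round(s["width"],3),"g",round(s["grip_force"],1))
for a in sys.argv[1:]:
    x,y,z,t=map(float,a.split(",")); t=np.radians(t)
    B=R.from_matrix(np.array([[np.sin(t),np.cos(t),0],[-np.cos(t),np.sin(t),0],[0,0,-1]]))
    d=A.inv().apply(np.array([x,y,z])-p); r=np.degrees((A.inv()*B).as_rotvec())
    print("d(mm)",(d*1e3).round(1),"turn",r.round(2)); A=B;p=np.array([x,y,z])
E
python3 go.py .4745,.294,.25,-7 .4745,.294,.075,-7 .4745,.294,.0565,-7
```

```text
t 0.1 pos [0.2305 0.6338 0.2488] ty 70.02 tilt [ 1.e-04 -2.e-03 -1.e+00] q [ 1.19  0.26  1.61 -0.    1.27 -0.04] F [-0.5 -0.7 -0.6] w 1.0 g 0.0Traceback (most recent call last):
  File "go.py", line 9, in <module>
    B=R.from_matrix(np.array([[np.sin(t),np.cos(t),0],[-np.cos(t),np.sin(t),0],[0,0,-1]]))
  File "scipy/spatial/transform/_rotation.pyx", line 1143, in scipy.spatial.transform._rotation.Rotation.from_matrix
ValueError: Non-positive determinant (left-handed or null coordinate frame) in rotation matrix 0: [[-0.12186934  0.99254615  0.        ]
 [-0.99254615 -0.12186934  0.        ]
 [ 0.          0.         -1.        ]].
```

```bash
sed -i 's/\[\[np.sin(t),np.cos(t),0\],\[-np.cos(t),np.sin(t),0\]/[[-np.sin(t),np.cos(t),0],[np.cos(t),np.sin(t),0]/' go.py
python3 go.py .4745,.294,.25,-7 .4745,.294,.075,-7 .4745,.294,.0565,-7
```

```text
t 0.1 pos [0.2305 0.6338 0.2488] ty 70.02 tilt [ 1.e-04 -2.e-03 -1.e+00] q [ 1.19  0.26  1.61 -0.    1.27 -0.04] F [-0.5 -0.7 -0.6] w 1.0 g 0.0
d(mm) [-345.5 -235.9   -0.8] turn [-0.1   0.08 77.02]
d(mm) [  0.   0. 175.] turn [0. 0. 0.]
d(mm) [ 0.   0.  18.5] turn [0. 0. 0.]
```

Emit:
jog_arm(
  deltas=[-0.3,-0.205,0,0,0,60,-1,-0.3,-0.205,0,0,0,60,-1,-0.3,-0.205,0,0,0,60,-1,-0.3,-0.205,0,0,0,60,-1,-0.3,-0.205,0,0,0,60,-1,-0.3,-0.205,0,0,0,60,-1,-0.3,-0.205,0,0,0,60,-1,-0.3,-0.205,0,0,0,60,-1],
  squeeze=60,
)

```text
time: 0.9
tool_pos: [0.4445, 0.3353, 0.2496]
tcp_rot: [2.026, 2.399, -0.002]
wrist_force: [0.5, 0.4, 0.2]
width: 0.003
grip_force: 0.0
```

```bash
python3 go.py .4745,.294,.24,-7 .4745,.294,.075,-7 .4745,.294,.0565,-7
```

```text
t 0.9 pos [0.4445 0.3353 0.2496] ty 9.65 tilt [-0.002 -0.    -1.   ] q [ 0.6   0.04  1.86 -0.    1.24  0.43] F [0.5 0.4 0.2] w 0.003 g 0.0
d(mm) [-45.7  22.6   9.7] turn [1.000e-02 1.100e-01 1.665e+01]
d(mm) [  0.   0. 165.] turn [0. 0. 0.]
d(mm) [ 0.   0.  18.5] turn [0. 0. 0.]
```

Emit:
jog_arm(
  deltas=[-0.046,0.0225,0.01,0,0,17,-1,-0.046,0.0225,0.01,0,0,17,-1,-0.046,0.0225,0.05,0,0,17,-1,-0.046,0.0225,0.1,0,0,17,-1,-0.046,0.0225,0.14,0,0,17,-1,-0.046,0.0225,0.165,0,0,17,-1,-0.046,0.0225,0.173,0,0,17,-1,-0.046,0.0225,0.173,0,0,17,-1],
)

```text
time: 1.7
tool_pos: [0.4715, 0.2976, 0.0755]
tcp_rot: [-2.351, -2.082, 0.005]
wrist_force: [-0.1, 0.6, 1.3]
width: 0.0
grip_force: 0.0
```

```bash
python3 go.py .4745,.294,.0560,-7; python3 - <<'E'
from vis import *
from workcell import read_camera
a=read_camera("top")["color"][150:250,200:330];b=read_camera("side")["color"][150:250,240:370]
cv2.imwrite("pics/b1.png",np.hstack([cv2.resize(i,(400,308),interpolation=3) for i in(a,b)]))
E
```

```text
t 1.7 pos [0.4715 0.2976 0.0755] ty -6.93 tilt [-0.0018 -0.0028 -1.    ] q [0.52 0.22 2.01 0.   0.92 0.64] F [-0.1  0.6  1.3] w 0.0 g 0.0
d(mm) [-3.2  3.5 19.5] turn [-0.16  0.11  0.07]
```

View pics/b1.png

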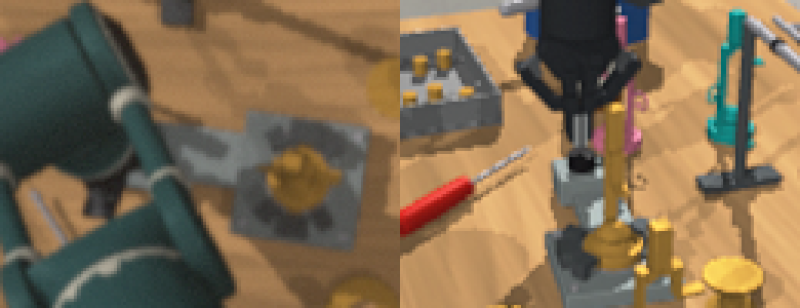

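The fingers are centred over the black button in the side view (582,160 in the crop). Press now.

Emit:
jog_arm(
  deltas=[-0.002,0.003,0.007,0,0,0,-1,-0.002,0.003,0.012,0,0,0,-1,-0.002,0.003,0.017,0,0,0,-1,-0.002,0.003,0.019,0,0,0,-1,-0.002,0.003,0.02,0,0,0,-1,-0.002,0.003,0.0205,0,0,0,-1,-0.002,0.003,0.0205,0,0,0,-1],
)

```text
time: 2.5
tool_pos: [0.4759, 0.2957, 0.0568]
tcp_rot: [2.352, 2.082, 0.002]
wrist_force: [2.2, 0.2, 3.5]
width: 0.0
grip_force: 1.8
```

Emit:
jog_arm(
  deltas=[0,0,0.001,0,0,0,-1,0,0,0.002,0,0,0,-1,0,0,0.002,0,0,0,-1],
)

```text
time: 2.8
tool_pos: [0.4759, 0.2957, 0.0555]
tcp_rot: [2.352, 2.082, 0.001]
wrist_force: [0.7, 0.5, 9.3]
width: 0.001
grip_force: 4.7
```

Emit:
jog_arm(
  deltas=[0,0,0.001,0,0,0,-1,0,0,0.0015,0,0,0,-1,0,0,0.0015,0,0,0,-1],
)

```text
time: 3.1
tool_pos: [0.476, 0.2958, 0.0554]
tcp_rot: [2.352, 2.082, 0.001]
wrist_force: [-1.9, -2.0, 17.9]
width: -0.0
grip_force: 8.9
```

```bash
python3 go.py .4745,.294,.26,-7 .4572,.1485,.26,-7 .4572,.1485,.157,-7
```

```text
t 3.1 pos [0.476  0.2958 0.0554] ty -6.98 tilt [ 4.e-04  7.e-04 -1.e+00] q [ 0.51  0.25  2.02 -0.    0.87  0.63] F [-1.9 -2.  17.9] w -0.0 g 8.9
d(mm) [  -1.9   -1.2 -204.7] turn [ 0.04 -0.02  0.02]
d(mm) [-146.5    0.6    0. ] turn [0. 0. 0.]
d(mm) [  0.   0. 103.] turn [0. 0. 0.]
```

Emit:
jog_arm(
  deltas=[0,0,-0.05,0,0,0,-1,0,0,-0.1,0,0,0,-1,0,0,-0.15,0,0,0,-1,0,0,-0.207,0,0,0,0.2,-0.05,0,-0.207,0,0,0,0.2,-0.1,0,-0.207,0,0,0,0.2,-0.148,0,-0.207,0,0,0,0.2,-0.148,0,-0.207,0,0,0,0.2],
)

```text
time: 3.9
tool_pos: [0.4548, 0.1438, 0.2583]
tcp_rot: [-2.357, -2.076, 0.009]
wrist_force: [-0.5, 1.1, -0.6]
width: 0.604
grip_force: 0.0
```

```bash
python3 go.py .4572,.1485,.157,-7 ; python3 - <<'E'
from vis import *
from workcell import read_camera
from scipy.optimize import minimize
T=read_camera("top");S=read_camera("side")
np.savez("side1.npz",**S)
b=S["color"][110:270,220:400]
cv2.imwrite("pics/b2.png",cv2.resize(b,(675,600),interpolation=3))
E
```

```text
t 3.9 pos [0.4548 0.1438 0.2583] ty -7.25 tilt [-0.0038 -0.0043 -1.    ] q [ 0.26 -0.12  2.   -0.    1.27  0.38] F [-0.5  1.1 -0.6] w 0.604 g 0.0
d(mm) [  5.3   2.2 101.3] turn [-0.25  0.22 -0.25]
```

View pics/b2.png

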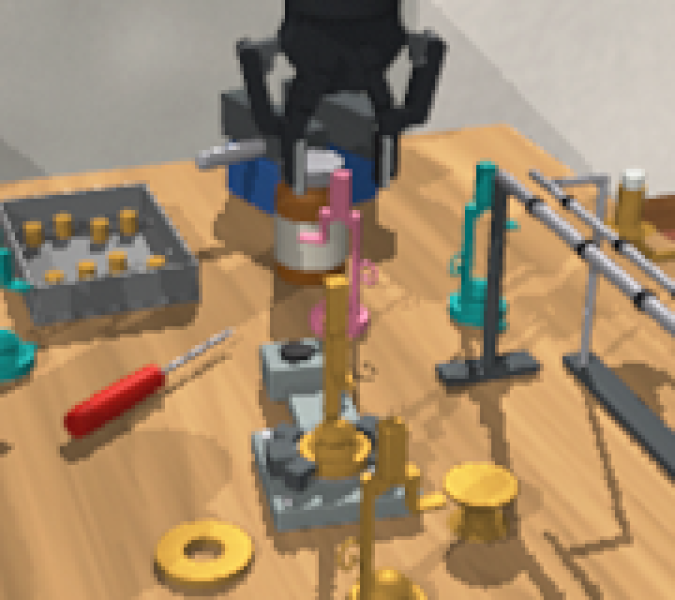

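Emit:
jog_arm(
  deltas=[0,0,0.03,0,0,0,0.2,0,0,0.06,0,0,0,0.2,0,0,0.085,0,0,0,0.2,0,0,0.1,0,0,0,0.2,0,0,0.1,0,0,0,0.2,0,0,0.1,0,0,0,0.2],
)

```text
time: 4.6
tool_pos: [0.4569, 0.1495, 0.1594]
tcp_rot: [-2.35, -2.083, 0.003]
wrist_force: [0.2, -0.4, 0.4]
width: 0.605
grip_force: 0.0
```

```bash
python3 go.py .4572,.1485,.157,-7
```

```text
t 4.6 pos [0.4569 0.1495 0.1594] ty -6.9 tilt [-4.e-04 -2.e-03 -1.e+00] q [ 0.26 -0.03  2.1   0.    1.07  0.38] F [ 0.2 -0.4  0.4] w 0.605 g 0.0
d(mm) [-1.   0.4  2.4] turn [-0.12  0.03  0.1 ]
```

Emit:
jog_arm(
  deltas=[-0.001,0,0.002,0,0,0,0.2,-0.001,0,0.002,0,0,0,-1,-0.001,0,0.002,0,0,0,-1,-0.001,0,0.002,0,0,0,-1,-0.001,0,0.002,0,0,0,-1,-0.001,0,0.002,0,0,0,-1,-0.001,0,0.002,0,0,0,-1,-0.001,0,0.002,0,0,0,-1],
  squeeze=50,
)

```text
time: 5.4
tool_pos: [0.4575, 0.1476, 0.1583]
tcp_rot: [2.353, 2.082, 0.001]
wrist_force: [-1.3, 0.2, 3.2]
width: 0.176
grip_force: 51.3
```

```bash
python3 go.py .4572,.1485,.157,-7
```

```text
t 5.4 pos [0.4575 0.1476 0.1583] ty -6.99 tilt [ 2.e-04  3.e-04 -1.e+00] q [ 0.26 -0.03  2.11  0.    1.06  0.38] F [-1.3  0.2  3.2] w 0.176 g 51.3
d(mm) [ 0.9 -0.4  1.3] turn [ 0.02 -0.01  0.01]
```

Emit:
jog_arm(
  deltas=[0,0,-0.001,0,0,-6,-1,0,0,-0.001,0,0,-12,-1,0,0,-0.001,0,0,-18,-1,0,0,-0.001,0,0,-24,-1,0,0,-0.001,0,0,-30,-1,0,0,-0.001,0,0,-36,-1,0,0,-0.001,0,0,-42,-1,0,0,-0.001,0,0,-45,-1],
)

```text
time: 6.2
tool_pos: [0.4564, 0.1471, 0.1585]
tcp_rot: [-1.372, -2.824, 0.003]
wrist_force: [-2.6, -1.0, 2.0]
width: 0.179
grip_force: 51.3
```

Emit:
jog_arm(
  deltas=[0,0,0,0,0,-6,-1,0,0,0,0,0,-12,-1,0,0,0,0,0,-18,-1,0,0,0,0,0,-24,-1,0,0,0,0,0,-30,-1,0,0,0,0,0,-36,-1,0,0,0,0,0,-42,-1,0,0,0,0,0,-45,-1],
)

```text
time: 7.0
tool_pos: [0.4565, 0.1473, 0.1584]
tcp_rot: [-0.187, -3.134, 0.001]
wrist_force: [-2.0, -0.5, -0.2]
width: 0.178
grip_force: 51.1
```

```bash
python3 go.py .4572,.1485,.157,83; python3 - <<'E'
from vis import *
from workcell import read_camera
S=read_camera("side")
b=S["color"][160:240,270:390]
cv2.imwrite("pics/b3.png",cv2.resize(b,(600,400),interpolation=3))
E
```

```text
t 7.0 pos [0.4565 0.1473 0.1584] ty 83.18 tilt [ 2.e-03 -6.e-04 -1.e+00] q [ 0.26 -0.03  2.11  0.    1.07 -1.19] F [-2.  -0.5 -0.2] w 0.178 g 51.1
d(mm) [-0.6  1.3  1.4] turn [-0.04 -0.12  0.18]
```

View pics/b3.png

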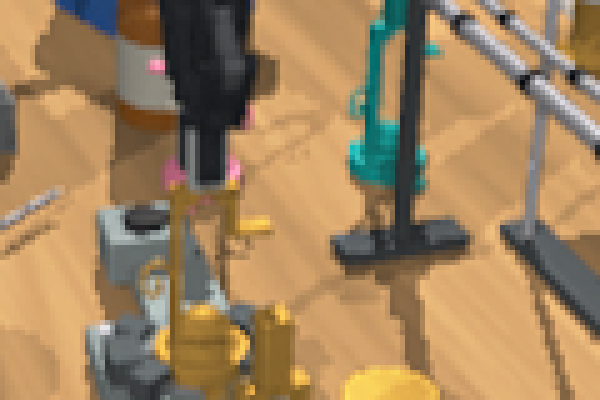

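Emit:
jog_arm(
  deltas=[0,0,-0.01,0,0,0,-1,0,0,-0.025,0,0,0,-1,0,0,-0.05,0,0,0,-1,0,0,-0.08,0,0,0,-1,0,0,-0.12,0,0,0,-1,0,0,-0.15,0,0,0,-1,0,0,-0.162,0,0,0,-1,0,0,-0.162,0,0,0,-1],
)

```text
time: 7.85
tool_pos: [0.4586, 0.1478, 0.3233]
tcp_rot: [0.192, 3.131, 0.002]
wrist_force: [0.4, 0.2, -2.6]
width: 0.181
grip_force: 50.7
```

```bash
python3 go.py .531,-.209,.32,87.6 .531,-.209,.26,87.6 .621,-.213,.26,87.6; python3 - <<'E'
from vis import *
from workcell import read_camera
np.savez("side2.npz",**read_camera("side"))
E
```

```text
t 7.85 pos [0.4586 0.1478 0.3233] ty 82.97 tilt [-0.0045  0.0016 -1.    ] q [ 0.26 -0.15  1.91 -0.    1.38 -1.19] F [ 0.4  0.2 -2.6] w 0.181 g 50.7
d(mm) [-115.5 -345.2    3.2] turn [ 0.08  0.26 -4.63]
d(mm) [ 0.  0. 60.] turn [0. 0. 0.]
d(mm) [-90.1  -0.2   0. ] turn [0. 0. 0.]
```

Emit:
jog_arm(
  deltas=[-0.01,-0.03,0,0,0,-1,-1,-0.025,-0.075,0,0,0,-2,-1,-0.04,-0.12,0,0,0,-3,-1,-0.055,-0.165,0,0,0,-4,-1,-0.07,-0.21,0,0,0,-4.6,-1,-0.085,-0.255,0,0,0,-4.6,-1,-0.1,-0.3,0,0,0,-4.6,-1,-0.115,-0.345,0,0,0,-4.6,-1],
)

```text
time: 8.7
tool_pos: [0.5283, -0.2104, 0.3175]
tcp_rot: [-0.066, -3.136, -0.003]
wrist_force: [0.6, 0.1, -1.8]
width: 0.175
grip_force: 50.4
```

Emit:
jog_arm(
  deltas=[0,0,0.01,0,0,0,-1,0,0,0.03,0,0,0,-1,0,0,0.05,0,0,0,-1,0,0,0.06,0,0,0,-1,0,0,0.06,0,0,0,-1,0,0,0.06,0,0,0,-1],
)

```text
time: 9.3
tool_pos: [0.5293, -0.2084, 0.2603]
tcp_rot: [-0.065, -3.14, -0.001]
wrist_force: [-0.2, 0.2, -2.5]
width: 0.179
grip_force: 50.5
```

```bash
cat > chk.py <<'E'
from ov import *
from workcell import read_camera,readout
import sys
# overlay held hanger (TCP at hanger z=zt) and rail bar; crop around it
def run(out,zt=.138,w=140,extra=[]):
    T=read_camera("top");S=read_camera("side"); s=readout.read_state();p=s["tool_pos"]
    y=R.from_rotvec(s["tcp_rot"]).as_matrix()[:2,1]; return T,S,p,np.arctan2(y[1],y[0])
if __name__=="__main__":
    out=sys.argv[1]; dyaw=float(sys.argv[2]); zt=float(sys.argv[3]); w=int(sys.argv[4])
    T,S,p,ty=run(out); np.savez("side_last.npz",**S); np.savez("top_last.npz",**T)
    pose=(p[0],p[1],p[2]-zt,ty+np.radians(dyaw))
    wins=[]
    for c in(T,S):
        u=proj([p[0],p[1],p[2]-.08],c)[0]; wins.append((c,(int(np.clip(u[0]-w/2,0,640-w)),int(np.clip(u[1]-w/2,0,400-w)),w)))
    overlay(0,[pose],wins,out)
E
python3 chk.py pics/r1.png -90 .1375 140; python3 go.py .531,-.209,.26,87.6 .621,-.213,.26,87.6
```

```text
t 9.4 pos [ 0.5302 -0.2088  0.262 ] ty 87.64 tilt [-1.6e-03 -6.0e-04 -1.0e+00] q [-0.42  0.06  1.82  0.    1.26 -1.95] F [-0.   0.4 -2.8] w 0.177 g 50.5
d(mm) [-0.8 -0.1  2. ] turn [-0.04  0.09  0.04]
d(mm) [-90.1  -0.2   0. ] turn [0. 0. 0.]
```

View pics/r1.png

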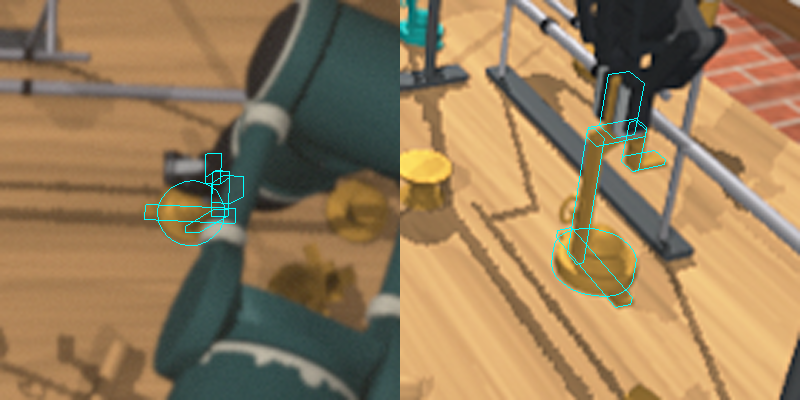

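Emit:
jog_arm(
  deltas=[-0.02,0,0,0,0,0,-1,-0.045,0,0,0,0,0,-1,-0.07,0,0,0,0,0,-1,-0.091,0,0,0,0,0,-1,-0.091,0,0,0,0,0,-1,-0.091,0,0.015,0,0,0,-1,-0.091,0,0.03,0,0,0,-1,-0.091,0,0.03,0,0,0,-1],
)

```text
time: 10.2
tool_pos: [0.6175, -0.2118, 0.2267]
tcp_rot: [-0.066, -3.134, -0.004]
wrist_force: [-0.5, 0.1, -3.3]
width: 0.178
grip_force: 50.5
```

```bash
python3 chk.py pics/r2.png -90 .1375 100; python3 go.py .621,-.213,.2185,87.6
```

```text
t 10.3 pos [ 0.619  -0.2124  0.2294] ty 87.6 tilt [ 2.9e-03  9.0e-04 -1.0e+00] q [-0.37  0.24  1.67 -0.    1.23 -1.9 ] F [ 1.1 -0.4 -2.3] w 0.177 g 50.5
d(mm) [-2.1 -0.6 10.9] turn [ 0.05 -0.17 -0.  ]
```

View pics/r2.png

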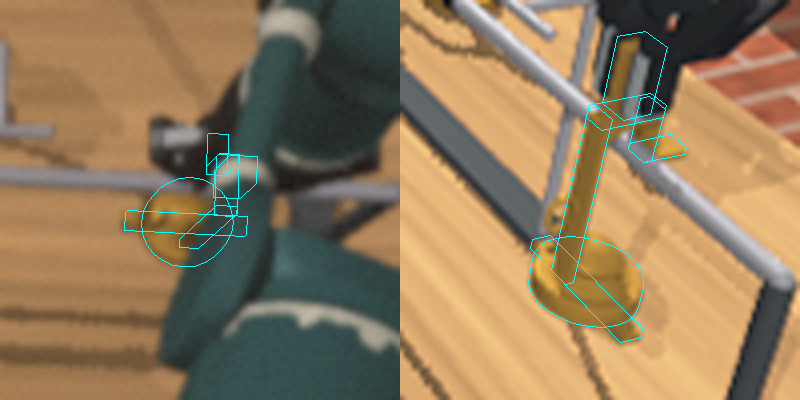

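The hook straddles the bar (bar passes between stem and lip at ~(620,130)). Lower to feel the seat.

Emit:
jog_arm(
  deltas=[-0.001,0,0.004,0,0,0,-1,-0.001,0,0.007,0,0,0,-1,-0.001,0,0.009,0,0,0,-1,-0.001,0,0.01,0,0,0,-1,-0.001,0,0.01,0,0,0,-1],
)

```text
time: 10.8
tool_pos: [0.6214, -0.2127, 0.2209]
tcp_rot: [-0.065, -3.141, -0.0]
wrist_force: [-0.3, 0.0, -1.5]
width: 0.177
grip_force: 50.5
```

```bash
python3 go.py .621,-.213,.2185,87.6
```

```text
t 10.8 pos [ 0.6214 -0.2127  0.2209] ty 87.62 tilt [ 1.e-04  1.e-04 -1.e+00] q [-0.37  0.25  1.68  0.    1.22 -1.9 ] F [-0.3  0.  -1.5] w 0.177 g 50.5
d(mm) [ 0.4 -0.3  2.4] turn [ 0.   -0.01  0.02]
```

Emit:
jog_arm(
  deltas=[0,0,0.001,0,0,0,-1,0,0,0.002,0,0,0,-1,0,0,0.002,0,0,0,-1],
)

```text
time: 11.1
tool_pos: [0.6217, -0.2128, 0.2201]
tcp_rot: [0.065, 3.14, -0.001]
wrist_force: [-1.1, 1.0, 4.1]
width: 0.178
grip_force: 51.4
```

```bash
python3 go.py .6307,.0257,.2185,87.6 .6381,.1964,.2185,87.6
```

```text
t 11.1 pos [ 0.6217 -0.2128  0.2201] ty 87.62 tilt [-9.e-04 -3.e-04 -1.e+00] q [-0.37  0.25  1.68 -0.    1.21 -1.9 ] F [-1.1  1.   4.1] w 0.178 g 51.4
d(mm) [  0.9 238.7   1.5] turn [-0.02  0.05  0.02]
d(mm) [ -0.2 170.9   0. ] turn [0. 0. 0.]
```

Emit:
jog_arm(
  deltas=[0,0.01,-0.0015,0,0,0,-1,0,0.035,-0.0015,0,0,0,-1,0,0.065,-0.0015,0,0,0,-1,0,0.095,-0.0015,0,0,0,-1,0,0.125,-0.0015,0,0,0,-1,0,0.155,-0.0015,0,0,0,-1,0,0.185,-0.0015,0,0,0,-1,0,0.205,-0.0015,0,0,0,-1],
)

```text
time: 11.9
tool_pos: [0.6295, -0.0052, 0.22]
tcp_rot: [-0.063, -3.14, -0.001]
wrist_force: [-0.6, -0.5, -0.9]
width: 0.18
grip_force: 50.7
```

```bash
python3 go.py .6381,.1966,.2205,87.6
```

```text
t 11.9 pos [ 0.6295 -0.0052  0.22  ] ty 87.69 tilt [ 8.e-04  9.e-04 -1.e+00] q [-0.05  0.2   1.74  0.    1.2  -1.58] F [-0.6 -0.5 -0.9] w 0.18 g 50.7
d(mm) [ -0.5 201.9  -0.4] turn [ 0.05 -0.04  0.09]
```

Emit:
jog_arm(
  deltas=[0,0.02,0,0,0,0,-1,0,0.05,0,0,0,0,-1,0,0.08,0,0,0,0,-1,0,0.11,0,0,0,0,-1,0,0.14,0,0,0,0,-1,0,0.17,0,0,0,0,-1,0,0.19,0,0,0,0,-1,0,0.2045,0,0,0,0,-1],
)

```text
time: 12.7
tool_pos: [0.6379, 0.198, 0.2202]
tcp_rot: [-0.063, -3.14, 0.001]
wrist_force: [-1.0, -1.4, -0.5]
width: 0.18
grip_force: 50.8
```

Emit:
jog_arm(
  deltas=[0,0,0,0,0,0,-1,0,0,0,0,0,0,-1],
)

```text
time: 12.9
tool_pos: [0.6383, 0.1966, 0.2204]
tcp_rot: [-0.065, -3.14, -0.001]
wrist_force: [-1.0, 2.0, -0.2]
width: 0.18
grip_force: 50.8
```

```bash
python3 chk.py pics/r3.png -90 .139 60; python3 go.py .6381,.1966,.2202,87.6
```

```text
t 13.0 pos [0.6384 0.1958 0.2205] ty 87.57 tilt [ 4.e-04  2.e-04 -1.e+00] q [ 0.26  0.27  1.65  0.    1.22 -1.27] F [-2.5  1.2  0. ] w 0.182 g 50.8
d(mm) [0.3 0.8 0.3] turn [ 0.01 -0.02 -0.03]
```

View pics/r3.png

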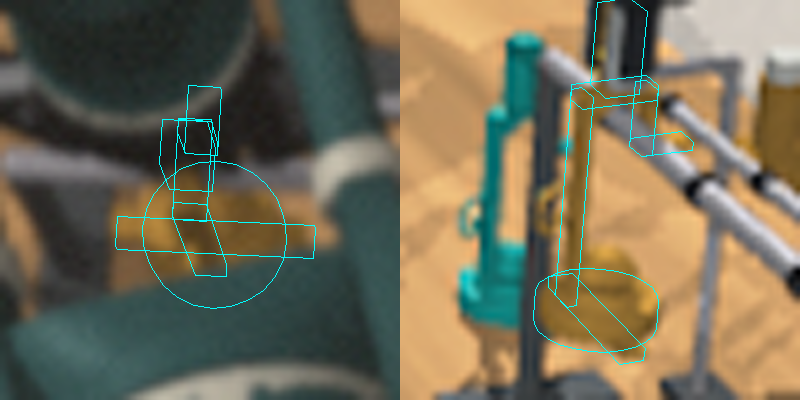

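Emit:
jog_arm(
  deltas=[0,0.0005,0,0,0,0,-1,0,0.0005,0,0,0,0,-0.55,0,0.0005,0,0,0,0,-0.5,0,0.0005,0,0,0,0,-0.45,0,0.0005,0,0,0,0,-0.3,0,0.0005,0,0,0,0,-0.1,0,0.0005,0,0,0,0,-0.1,0,0.0005,0,0,0,0,-0.1],
)

```text
time: 13.8
tool_pos: [0.6385, 0.1969, 0.2205]
tcp_rot: [0.065, 3.141, -0.0]
wrist_force: [0.2, -0.7, -0.1]
width: 0.452
grip_force: 0.0
```

Emit:
jog_arm(
  deltas=[0,0,-0.02,0,0,0,-0.1,0,0,-0.05,0,0,0,-0.1,0,0,-0.08,0,0,0,-0.1,0,0,-0.12,0,0,0,-0.1,0,0,-0.12,0,0,0,-0.1],
)

```text
time: 14.3
tool_pos: [0.6413, 0.1978, 0.3486]
tcp_rot: [0.065, 3.129, 0.005]
wrist_force: [0.6, 0.5, 0.1]
width: 0.447
grip_force: 0.0
```

```bash
cat > hung.py <<'E'
from vis import *
from workcell import read_camera
import sys
def tilted(P,x,y,yaw,roll,pitch):   # rotate about hook seat at bar top (z=.191)
    Q=(P-[0,0,.11])@R.from_euler("ZYX",[yaw,pitch,roll]).as_matrix().T
    return Q+[x,y,.191]
def fitrail(cams,ry,p=(.6287,-.0282,-.042)):
    b=np.array([p[0]-np.sin(p[2])*ry,p[1]+np.cos(p[2])*ry]); M=masks(cams)
    def cost(q):
        v=0
        for c,m in zip(cams,M):
            s=np.zeros((1600,2560),np.uint8)
            for P in HANGER: cv2.fillConvexPoly(s,cv2.convexHull((proj(tilted(P,b[0]+q[0],b[1]+q[1],p[2]+q[2]*5,q[3]*5,q[4]*5),c)*4).round().astype(np.int32)),255)
            s=cv2.resize(s,(640,400),interpolation=cv2.INTER_AREA)/255.
            u,w=proj([b[0],b[1],.15],c)[0].astype(int);k=32;sl=np.s_[max(0,w-k):w+k,max(0,u-k):u+k]
            v+=np.minimum(s,m)[sl].sum()/np.maximum(s,m)[sl].sum()
        return -v
    sx=np.vstack([np.zeros(5),np.diag([.006,.006,.03,.03,.03])])
    best=min((minimize(cost,s0,method="Nelder-Mead",options=dict(initial_simplex=sx+s0,xatol=1e-4,fatol=1e-4)) for s0 in(np.zeros(5),np.array([0,0,0,.03,-.03]),np.array([0,0,0,-.03,.03]))),key=lambda r:r.fun)
    q=best.x; return "dx,dy mm",(q[:2]*1e3).round(1),"yaw,roll,pitch deg",np.degrees(q[2:]*5).round(1),best.fun
if __name__=="__main__":
    C=[read_camera(n) for n in("top","side")]
    for n,c in zip(("top","side"),C): np.savez(n+"_last.npz",**c)
    for a in sys.argv[1:]:
        print(a,"side",*fitrail(C[1:],float(a)),"both",*fitrail(C,float(a)))
E
python3 go.py; python3 hung.py .225
```

```text
t 14.3 pos [0.6413 0.1978 0.3486] ty 87.62 tilt [-0.0119  0.0037 -0.9999] q [ 0.26  0.21  1.49 -0.    1.43 -1.27] F [0.6 0.5 0.1] w 0.447 g 0.0
.225 side dx,dy mm [ 2.9 -2.6] yaw,roll,pitch deg [-3.5  3.7 -1.2] -0.5551843019509636 both dx,dy mm [ 1.8 -1.8] yaw,roll,pitch deg [-6.3  3.8 -2.9] -0.7714294843934939
```

```bash
python3 - <<'E'
from vis import *
T=dict(np.load("top_last.npz"));S=dict(np.load("side_last.npz"));C=[T,S];M=masks(C)
for a in((.4325,-.0146,0,0.0),(.4713,-.341,0,.35)):
    print(np.array(fit(*a,C,M)).round(4),[np.array(fit(*a,[c],[m])).round(4) for c,m in zip(C,M)])
E
python3 go.py .431,-.0146,.30,0 .4325,-.0146,.30,0
```

```text
[ 0.4337 -0.013  -0.0161 -0.9293] [array([ 4.339e-01, -1.120e-02, -2.000e-04, -4.171e-01]), array([ 0.4345, -0.0136, -0.0395, -0.5173])]
[ 0.4717 -0.3408  0.3767 -1.1605] [array([ 0.4714, -0.3375,  0.2893, -0.4378]), array([ 0.4716, -0.3407,  0.358 , -0.7252])]
t 14.4 pos [0.6392 0.1972 0.3425] ty 87.62 tilt [-0.0035  0.0011 -1.    ] q [ 0.26  0.21  1.5  -0.    1.43 -1.27] F [-0.3 -0.1 -1.6] w 0.451 g 0.0
d(mm) [ 199.4 -220.3   41.5] turn [ 0.2   0.12 87.62]
d(mm) [0.  1.5 0. ] turn [0. 0. 0.]
```

Emit:
jog_arm(
  deltas=[0.02,-0.02,0,0,0,0,0.2,0.05,-0.055,0,0,0,-1,0.2,0.08,-0.09,0.01,0,0,-2,0.2,0.115,-0.13,0.02,0,0,-2,0.2,0.15,-0.17,0.03,0,0,-2,0.2,0.18,-0.2,0.04,0,0,-2,0.2,0.197,-0.219,0.042,0,0,-2,0.2,0.197,-0.219,0.042,0,0,-2,0.2],
)

```text
time: 15.2
tool_pos: [0.4289, -0.0154, 0.2957]
tcp_rot: [-0.015, -3.137, 0.001]
wrist_force: [0.5, -0.2, -0.5]
width: 0.6
grip_force: 0.0
```

```bash
python3 go.py .4335,-.0135,.138,89.5; python3 hung.py .225; python3 - <<'E'
import cv2,numpy as np
from ov import *
S=dict(np.load("side_last.npz"));T=dict(np.load("top_last.npz"))
x,y=.6381,.1966
overlay(0,[(x,y,.081,-.042),(.4335,-.0135,0,-.01)],[(S,(320,130,80)),(S,(285,170,80))],"pics/r4.png")
E
```

```text
t 15.2 pos [ 0.4289 -0.0154  0.2957] ty 89.44 tilt [ 5.e-03 -5.e-04 -1.e+00] q [-0.09 -0.24  2.03 -0.    1.36 -1.65] F [ 0.5 -0.2 -0.5] w 0.6 g 0.0
d(mm) [ -5.4   2.  157.7] turn [-0.03 -0.29 -0.06]
.225 side dx,dy mm [ 2.6 -2.9] yaw,roll,pitch deg [-4.6  5.2 -1.3] -0.5515980080269535 both dx,dy mm [ 2.7 -2.5] yaw,roll,pitch deg [-0.2  3.  -1.5] -1.0823450568436797
```

View pics/r4.png

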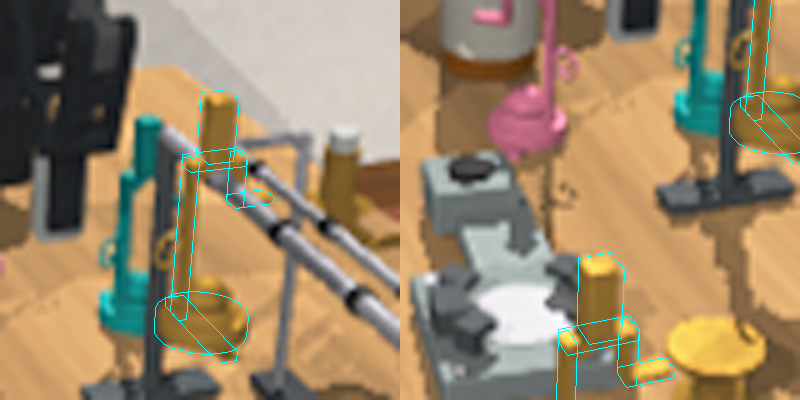

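Hanger0 hangs upright with the hook covering mark3 (overlay matches at (200,250)); hanger A is matched too. Descend on A.

Emit:
jog_arm(
  deltas=[-0.001,0,0.03,0,0,0,0.2,-0.001,0,0.075,0,0,0,0.2,-0.001,0,0.115,0,0,0,0.2,-0.001,0,0.14,0,0,0,0.2,-0.001,0,0.155,0,0,0,0.2,-0.001,0,0.155,0,0,0,0.2,-0.001,0,0.155,0,0,0,0.2],
)

```text
time: 16.0
tool_pos: [0.4341, -0.0131, 0.1433]
tcp_rot: [-0.009, -3.141, -0.0]
wrist_force: [0.1, 0.2, -0.3]
width: 0.601
grip_force: 0.0
```

```bash
python3 go.py .4335,-.0135,.138,89.5
```

```text
t 16.0 pos [ 0.4341 -0.0131  0.1433] ty 89.67 tilt [ 1.e-03  3.e-04 -1.e+00] q [-0.09 -0.1   2.21  0.    1.04 -1.65] F [ 0.1  0.2 -0.3] w 0.601 g 0.0
d(mm) [ 0.6 -0.5  5.3] turn [ 0.01 -0.05  0.17]
```

Close and lift 5 mm down first, then raise to transport height.

Emit:
jog_arm(
  deltas=[0.0005,0,0.005,0,0,0,0.2,0.0005,0,0.005,0,0,0,-1,0.0005,0,0.005,0,0,0,-1,0.0005,0,0.005,0,0,0,-1,0.0005,0,0.005,0,0,0,-1,0.0005,0,0.005,0,0,0,-1,0.0005,0,0.005,0,0,0,-1],
)

```text
time: 16.7
tool_pos: [0.4337, -0.0136, 0.1392]
tcp_rot: [0.011, 3.14, 0.0]
wrist_force: [0.4, 2.4, 4.2]
width: 0.177
grip_force: 49.7
```

Emit:
jog_arm(
  deltas=[0,0,-0.01,0,0,0,-1,0,0,-0.03,0,0,0,-1,0,0,-0.07,0,0,0,-1,0,0,-0.11,0,0,0,-1,0,0,-0.14,0,0,0,-1,0,0,-0.155,0,0,0,-1,0,0,-0.155,0,0,0,-1,0,0,-0.155,0,0,0,-1],
)

```text
time: 17.5
tool_pos: [0.4322, -0.0137, 0.2919]
tcp_rot: [-0.011, -3.139, -0.0]
wrist_force: [-1.2, -0.4, -3.4]
width: 0.181
grip_force: 49.0
```

```bash
python3 go.py .531,-.209,.263,87.6 .621,-.213,.263,87.6
```

```text
t 17.5 pos [ 0.4322 -0.0137  0.2919] ty 89.61 tilt [ 2.5e-03  1.0e-04 -1.0e+00] q [-0.09 -0.23  2.03 -0.    1.35 -1.65] F [-1.2 -0.4 -3.4] w 0.181 g 49.0
d(mm) [-100.2 -194.6   28.6] turn [ 0.   -0.14  2.01]
d(mm) [-90.1  -0.2   0. ] turn [0. 0. 0.]
```

Emit:
jog_arm(
  deltas=[-0.01,-0.02,0,0,0,0,-1,-0.025,-0.05,0,0,0,0.7,-1,-0.045,-0.09,0,0,0,1.4,-1,-0.065,-0.13,0,0,0,2,-1,-0.085,-0.165,0.01,0,0,2,-1,-0.1,-0.195,0.02,0,0,2,-1,-0.1,-0.195,0.028,0,0,2,-1,-0.1,-0.195,0.028,0,0,2,-1],
)

```text
time: 18.3
tool_pos: [0.5293, -0.2088, 0.2604]
tcp_rot: [-0.068, -3.132, -0.006]
wrist_force: [-0.7, 0.3, -3.1]
width: 0.179
grip_force: 49.6
```

```bash
python3 go.py .621,-.213,.263,87.6 .621,-.213,.221,87.6
```

```text
t 18.3 pos [ 0.5293 -0.2088  0.2604] ty 87.53 tilt [ 0.0086  0.0038 -1.    ] q [-0.42  0.06  1.82  0.    1.27 -1.95] F [-0.7  0.3 -3.1] w 0.179 g 49.6
d(mm) [-91.7  -0.2  -3.4] turn [ 0.22 -0.49 -0.07]
d(mm) [ 0.  0. 42.] turn [0. 0. 0.]
```

Emit:
jog_arm(
  deltas=[-0.02,0,0,0,0,0,-1,-0.045,0,0,0,0,0,-1,-0.07,0,0,0,0,0,-1,-0.09,0,0,0,0,0,-1,-0.09,0,0,0,0,0,-1,-0.09,0,0.015,0,0,0,-1,-0.09,0,0.03,0,0,0,-1,-0.09,0,0.034,0,0,0,-1],
)

```text
time: 19.1
tool_pos: [0.6188, -0.2119, 0.2274]
tcp_rot: [-0.065, -3.135, -0.004]
wrist_force: [-0.6, -0.1, -3.3]
width: 0.181
grip_force: 49.5
```

Emit:
jog_arm(
  deltas=[0,0,0.002,0,0,0,-1,0,0,0.004,0,0,0,-1,0,0,0.004,0,0,0,-1],
)

```text
time: 19.4
tool_pos: [0.6216, -0.2133, 0.2277]
tcp_rot: [0.066, 3.141, -0.0]
wrist_force: [-0.6, 0.0, -3.0]
width: 0.177
grip_force: 49.5
```

```bash
python3 go.py .621,-.213,.220,87.6
```

```text
t 19.4 pos [ 0.6216 -0.2133  0.2277] ty 87.6 tilt [-4.e-04 -1.e-04 -1.e+00] q [-0.37  0.24  1.67 -0.    1.23 -1.9 ] F [-0.6  0.  -3. ] w 0.177 g 49.5
d(mm) [0.6 0.2 7.7] turn [-0.01  0.02 -0.  ]
```

Emit:
jog_arm(
  deltas=[0,0,0.003,0,0,0,-1,0,0,0.006,0,0,0,-1,0,0,0.008,0,0,0,-1,0,0,0.008,0,0,0,-1,0,0,0.008,0,0,0,-1],
)

```text
time: 19.9
tool_pos: [0.6227, -0.2134, 0.2206]
tcp_rot: [0.065, 3.138, -0.001]
wrist_force: [1.8, 0.6, 1.3]
width: 0.176
grip_force: 50.3
```

```bash
python3 go.py .6346,.1117,.220,87.6
```

```text
t 19.9 pos [ 0.6227 -0.2134  0.2206] ty 87.61 tilt [-2.7e-03 -8.0e-04 -1.0e+00] q [-0.37  0.25  1.68  0.    1.21 -1.9 ] F [1.8 0.6 1.3] w 0.176 g 50.3
d(mm) [  1.6 325.3   0.4] turn [-0.05  0.16  0.01]
```

Emit:
jog_arm(
  deltas=[0,0.01,-0.001,0,0,0,-1,0,0.03,-0.001,0,0,0,-1,0,0.055,-0.001,0,0,0,-1,0,0.08,-0.001,0,0,0,-1,0,0.105,-0.001,0,0,0,-1,0,0.13,-0.001,0,0,0,-1,0,0.15,-0.001,0,0,0,-1,0,0.165,-0.001,0,0,0,-1],
)

```text
time: 20.7
tool_pos: [0.6288, -0.0462, 0.221]
tcp_rot: [0.063, 3.14, -0.001]
wrist_force: [3.0, -2.6, 1.8]
width: 0.176
grip_force: 50.1
```

Emit:
jog_arm(
  deltas=[0,0.01,0,0,0,0,-1,0,0.03,0,0,0,0,-1,0,0.055,0,0,0,0,-1,0,0.08,0,0,0,0,-1,0,0.105,0,0,0,0,-1,0,0.13,0,0,0,0,-1,0,0.15,0,0,0,0,-1,0,0.16,0,0,0,0,-1],
)

```text
time: 21.5
tool_pos: [0.6354, 0.1127, 0.2207]
tcp_rot: [0.064, 3.14, -0.001]
wrist_force: [2.6, -4.2, 2.2]
width: 0.18
grip_force: 50.2
```

Emit:
jog_arm(
  deltas=[0,0,0,0,0,0,-1,0,0,0,0,0,0,-1],
)

```text
time: 21.7
tool_pos: [0.6354, 0.1125, 0.2207]
tcp_rot: [0.065, 3.14, 0.003]
wrist_force: [3.4, 2.7, 2.0]
width: 0.18
grip_force: 50.1
```

```bash
python3 go.py .6346,.1117,.220,87.6
```

```text
t 21.7 pos [0.6354 0.1125 0.2207] ty 87.62 tilt [-6.0e-04  1.8e-03 -1.0e+00] q [ 0.14  0.23  1.7   0.    1.21 -1.39] F [3.4 2.7 2. ] w 0.18 g 50.1
d(mm) [ 0.8 -0.8  0.7] turn [0.11 0.03 0.02]
```

Emit:
jog_arm(
  deltas=[0.001,-0.0005,0,0,0,0,-1,0.001,-0.0005,0,0,0,0,-0.55,0.001,-0.0005,0,0,0,0,-0.5,0.001,-0.0005,0,0,0,0,-0.45,0.001,-0.0005,0,0,0,0,-0.3,0.001,-0.0005,0,0,0,0,-0.1,0.001,-0.0005,0,0,0,0,-0.1,0.001,-0.0005,0,0,0,0,-0.1],
)

```text
time: 22.5
tool_pos: [0.6341, 0.1111, 0.2205]
tcp_rot: [-0.065, -3.141, 0.0]
wrist_force: [0.3, -0.9, 0.8]
width: 0.45
grip_force: 0.0
```

Emit:
jog_arm(
  deltas=[0,0,-0.02,0,0,0,-0.1,0,0,-0.05,0,0,0,-0.1,0,0,-0.08,0,0,0,-0.1,0,0,-0.1,0,0,0,-0.1,0,0,-0.1,0,0,0,-0.1,0,0,-0.1,0,0,0,-0.1],
)

```text
time: 23.1
tool_pos: [0.6342, 0.1112, 0.3204]
tcp_rot: [0.065, 3.14, 0.0]
wrist_force: [0.4, 0.1, -0.3]
width: 0.452
grip_force: 0.0
```

```bash
python3 - <<'E'
from vis import *
from workcell import read_camera
C=[read_camera(n) for n in("top","side")];M=masks(C)
for n,c in zip(("top","side"),C): np.savez(n+"_last.npz",**c)
for a in((.4713,-.341,0,.35),):
    print(np.array(fit(*a,C,M)).round(4),[np.array(fit(*a,[c],[m])).round(4) for c,m in zip(C,M)])
from hung import fitrail
for r in(.225,.14): print(r,*fitrail(C[1:],r))
E
python3 go.py .55,-.1,.32,20 .4715,-.3405,.32,20 
```

```text
[ 0.4716 -0.3408  0.3554 -1.0613] [array([ 0.4723, -0.3342,  0.2082, -0.3429]), array([ 0.4723, -0.3398,  0.3482, -0.7179])]
0.225 dx,dy mm [ -4.9 -13.5] yaw,roll,pitch deg [-3.2  4.7 -4.3] -0.42467106949603606
0.14 dx,dy mm [  0.4 -10.5] yaw,roll,pitch deg [27.2 22.2 -0.2] -0.5191207965769012
t 23.2 pos [0.6333 0.1111 0.3183] ty 87.62 tilt [ 3.2e-03 -6.0e-04 -1.0e+00] q [ 0.13  0.17  1.59 -0.    1.38 -1.39] F [ 0.3  1.  -0.2] w 0.453 g 0.0
d(mm) [  74.4 -214.4   -1.4] turn [-0.14 -0.14 67.62]
d(mm) [-199.1 -156.     0. ] turn [0. 0. 0.]
```

Emit:
jog_arm(
  deltas=[0.01,-0.025,0,0,0,8.4,0.2,0.02,-0.055,0,0,0,16.8,0.2,0.03,-0.085,0,0,0,25.2,0.2,0.04,-0.115,0,0,0,33.6,0.2,0.05,-0.145,0,0,0,42,0.2,0.06,-0.175,0,0,0,50.4,0.2,0.07,-0.2,0,0,0,59,0.2,0.0745,-0.2145,0,0,0,67.5,0.2],
)

```text
time: 24.0
tool_pos: [0.5489, -0.1016, 0.3182]
tcp_rot: [-1.807, -2.566, 0.003]
wrist_force: [0.1, 0.3, -0.3]
width: 0.599
grip_force: 0.0
```

```bash
python3 go.py .4717,-.3405,.32,20 
```

```text
t 24.0 pos [ 0.5489 -0.1016  0.3182] ty 19.67 tilt [ 0.0015 -0.0035 -1.    ] q [-0.23  0.01  1.77 -0.    1.37 -0.57] F [ 0.1  0.3 -0.3] w 0.599 g 0.0
d(mm) [-198.9 -153.2   -1.5] turn [-0.2  -0.09 -0.33]
```

Emit:
jog_arm(
  deltas=[-0.025,-0.02,0,0,0,0,0.2,-0.06,-0.045,0,0,0,0,0.2,-0.095,-0.07,0,0,0,0,0.2,-0.13,-0.1,0,0,0,0,0.2,-0.165,-0.13,0,0,0,0,0.2,-0.19,-0.147,0,0,0,0,0.2,-0.199,-0.1535,0,0,0,0,0.2,-0.199,-0.1535,0,0,0,0,0.2],
)

```text
time: 24.8
tool_pos: [0.4741, -0.3404, 0.3186]
tcp_rot: [-1.801, -2.571, -0.001]
wrist_force: [0.7, 0.9, 0.8]
width: 0.6
grip_force: 0.0
```

Emit:
jog_arm(
  deltas=[0,0,0.02,0,0,0,0.2,0,0,0.06,0,0,0,0.2,0,0,0.09,0,0,0,0.2,0,0,0.115,0,0,0,0.2,0,0,0.13,0,0,0,0.2,0,0,0.13,0,0,0,0.2,0,0,0.13,0,0,0,0.2],
)

```text
time: 25.5
tool_pos: [0.4758, -0.3392, 0.191]
tcp_rot: [1.798, 2.576, 0.0]
wrist_force: [0.1, -0.7, 0.8]
width: 0.601
grip_force: 0.0
```

```bash
python3 go.py .4717,-.3405,.138,20; python3 - <<'E'
from vis import *
from workcell import read_camera
C=[read_camera("side")];M=masks(C)
print(np.array(fit(.4713,-.341,0,.35,C,M)).round(4))
E
```

```text
t 25.5 pos [ 0.4758 -0.3392  0.191 ] ty 20.17 tilt [-2.e-04  4.e-04 -1.e+00] q [-0.66  0.14  1.87  0.    1.14 -1.01] F [ 0.1 -0.7  0.8] w 0.601 g 0.0
d(mm) [ 0.2 -4.3 53. ] turn [0.02 0.01 0.17]
[ 0.4714 -0.3407  0.3569 -0.6848]
```

Emit:
jog_arm(
  deltas=[0,-0.0045,0,0,0,0,0.2,0,-0.0045,0.02,0,0,0,0.2,0,-0.0045,0.04,0,0,0,0.2,0,-0.0045,0.052,0,0,0,0.2,0,-0.0045,0.052,0,0,0,0.2,0,-0.0045,0.052,0,0,0,0.2],
)

```text
time: 26.15
tool_pos: [0.4712, -0.3416, 0.1392]
tcp_rot: [1.799, 2.574, -0.0]
wrist_force: [-1.1, -0.8, 0.4]
width: 0.6
grip_force: 0.0
```

Emit:
jog_arm(
  deltas=[0,0,0,0,0,0,-1,0,0,0,0,0,0,-1,0,0,0,0,0,0,-1,0,0,0,0,0,0,-1,0,0,0,0,0,0,-1,0,0,0,0,0,0,-1],
)

```text
time: 26.75
tool_pos: [0.4718, -0.3418, 0.1397]
tcp_rot: [1.798, 2.573, 0.0]
wrist_force: [0.1, 0.9, 6.1]
width: 0.178
grip_force: 49.8
```

```bash
python3 go.py .4717,-.3405,.2,20
```

```text
t 26.75 pos [ 0.4718 -0.3418  0.1397] ty 20.12 tilt [-0.0019  0.0014 -1.    ] q [-0.67  0.18  1.92  0.    1.04 -1.02] F [0.1 0.9 6.1] w 0.178 g 49.8
d(mm) [  1.1   0.4 -60.3] turn [0.08 0.11 0.12]
```

Emit:
jog_arm(
  deltas=[0,0,-0.01,0,0,0,-1,0,0,-0.03,0,0,0,-1,0,0,-0.07,0,0,0,-1,0,0,-0.1,0,0,0,-1,0,0,-0.125,0,0,0,-1,0,0,-0.13,0,0,0,-1,0,0,-0.13,0,0,0,-1],
)

```text
time: 27.45
tool_pos: [0.4708, -0.3413, 0.2687]
tcp_rot: [1.799, 2.575, -0.0]
wrist_force: [0.4, -0.6, -2.4]
width: 0.179
grip_force: 49.1
```

```bash
python3 go.py .531,-.209,.265,-2.4
```

```text
t 27.45 pos [ 0.4708 -0.3413  0.2687] ty 20.12 tilt [-6.e-04  2.e-04 -1.e+00] q [-0.67  0.08  1.79 -0.    1.28 -1.02] F [ 0.4 -0.6 -2.4] w 0.179 g 49.1
d(mm) [103.5 102.    3.7] turn [2.000e-02 3.000e-02 2.252e+01]
```

Emit:
jog_arm(
  deltas=[0.01,0.01,0,0,0,3,-1,0.03,0.03,0,0,0,8,-1,0.055,0.055,0,0,0,13,-1,0.08,0.08,0,0,0,18,-1,0.095,0.095,0.003,0,0,22.5,-1,0.1035,0.102,0.003,0,0,22.5,-1,0.1035,0.102,0.003,0,0,22.5,-1,0.1035,0.102,0.003,0,0,22.5,-1],
)

```text
time: 28.25
tool_pos: [0.5303, -0.2094, 0.2643]
tcp_rot: [-2.264, -2.176, 0.003]
wrist_force: [-0.6, -0.7, -2.4]
width: 0.179
grip_force: 49.1
```

```bash
python3 go.py .621,-.213,.263,-2.4; python3 chk.py pics/x.png 0 .1397 100; python3 - <<'E'
from vis import *
C=[dict(np.load("side_last.npz"))];M=masks(C)
print(np.array(fit(.531,-.209,.124,-.04,C,M)).round(4))
E
```

```text
t 28.25 pos [ 0.5303 -0.2094  0.2643] ty -2.29 tilt [-2.0e-04 -2.2e-03 -1.0e+00] q [-0.42  0.06  1.81 -0.    1.27 -0.38] F [-0.6 -0.7 -2.4] w 0.179 g 49.1
d(mm) [ 0.  90.8  1.1] turn [-0.13  0.01  0.11]
[ 0.5338 -0.2064 -0.1087 -0.5533]
```

Emit:
jog_arm(
  deltas=[0,0.02,0,0,0,0,-1,0,0.045,0,0,0,0,-1,0,0.07,0,0,0,0,-1,0,0.091,0,0,0,0,-1,0,0.091,0,0,0,0,-1,0,0.091,0.015,0,0,0,-1,0,0.091,0.03,0,0,0,-1,0,0.091,0.034,0,0,0,-1],
)

```text
time: 29.15
tool_pos: [0.6192, -0.2124, 0.2275]
tcp_rot: [-2.264, -2.17, 0.004]
wrist_force: [0.2, 0.0, -2.7]
width: 0.179
grip_force: 49.4
```

Emit:
jog_arm(
  deltas=[0,0,0.002,0,0,0,-1,0,0,0.004,0,0,0,-1,0,0,0.006,0,0,0,-1,0,0,0.007,0,0,0,-1,0,0,0.007,0,0,0,-1],
)

```text
time: 29.65
tool_pos: [0.6221, -0.2128, 0.2248]
tcp_rot: [2.267, 2.174, 0.0]
wrist_force: [-0.5, -0.5, -2.5]
width: 0.173
grip_force: 49.4
```

```bash
python3 go.py .6310,.0267,.2207,-2.4
```

```text
t 29.65 pos [ 0.6221 -0.2128  0.2248] ty -2.38 tilt [-3.e-04  5.e-04 -1.e+00] q [-0.37  0.25  1.67 -0.    1.22 -0.33] F [-0.5 -0.5 -2.5] w 0.173 g 49.4
d(mm) [239.7  -1.1   4.1] turn [0.03 0.01 0.02]
```

Emit:
jog_arm(
  deltas=[0,-0.001,0.002,0,0,0,-1,0,-0.001,0.004,0,0,0,-1,0,-0.001,0.0045,0,0,0,-1,0,-0.001,0.0045,0,0,0,-1],
)

```text
time: 30.05
tool_pos: [0.6215, -0.2128, 0.2207]
tcp_rot: [2.266, 2.174, 0.001]
wrist_force: [0.5, 0.8, 0.2]
width: 0.181
grip_force: 49.9
```

```bash
python3 go.py .6310,.0267,.2207,-2.4
```

```text
t 30.05 pos [ 0.6215 -0.2128  0.2207] ty -2.38 tilt [-3.0e-04  1.4e-03 -1.0e+00] q [-0.37  0.25  1.68  0.    1.21 -0.33] F [0.5 0.8 0.2] w 0.181 g 49.9
d(mm) [ 2.397e+02 -5.000e-01 -1.000e-01] turn [0.08 0.02 0.02]
```

Seated. Slide 240 mm along tool x to mark1.

Emit:
jog_arm(
  deltas=[0.01,0,-0.0005,0,0,0,-1,0.03,0,-0.0005,0,0,0,-1,0.055,0,-0.0005,0,0,0,-1,0.075,0,-0.0005,0,0,0,-1,0.095,0,-0.0005,0,0,0,-1,0.11,0,-0.0005,0,0,0,-1,0.12,0,-0.0005,0,0,0,-1,0.12,0,-0.0005,0,0,0,-1],
)

```text
time: 30.85
tool_pos: [0.6263, -0.0905, 0.2207]
tcp_rot: [-2.265, -2.176, -0.002]
wrist_force: [0.9, 1.7, -0.4]
width: 0.179
grip_force: 49.8
```

Emit:
jog_arm(
  deltas=[0.01,0,0,0,0,0,-1,0.03,0,0,0,0,0,-1,0.055,0,0,0,0,0,-1,0.075,0,0,0,0,0,-1,0.095,0,0,0,0,0,-1,0.11,0,0,0,0,0,-1,0.1195,0,0,0,0,0,-1,0.1195,0,0,0,0,0,-1],
)

```text
time: 31.65
tool_pos: [0.631, 0.028, 0.2207]
tcp_rot: [-2.266, -2.175, -0.002]
wrist_force: [0.5, 2.5, 1.2]
width: 0.18
grip_force: 49.9
```

```bash
python3 go.py .6310,.0267,.2207,-2.4
```

```text
t 31.65 pos [0.631  0.028  0.2207] ty -2.35 tilt [ 0.0017  0.     -1.    ] q [0.   0.2  1.73 0.   1.21 0.04] F [0.5 2.5 1.2] w 0.18 g 49.9
d(mm) [-1.3  0.  -0. ] turn [ 0.   -0.1   0.05]
```

Emit:
jog_arm(
  deltas=[-0.001,0,0,0,0,0,-1,-0.001,0,0,0,0,0,-0.55,-0.001,0,0,0,0,0,-0.5,-0.001,0,0,0,0,0,-0.45,-0.001,0,0,0,0,0,-0.3,-0.001,0,0,0,0,0,-0.1,-0.001,0,0,0,0,0,-0.1,-0.001,0,0,0,0,0,-0.1],
)

```text
time: 32.45
tool_pos: [0.6309, 0.0255, 0.2205]
tcp_rot: [-2.267, -2.175, 0.0]
wrist_force: [-0.1, -0.5, -0.4]
width: 0.449
grip_force: 0.0
```

Emit:
jog_arm(
  deltas=[0,0,-0.02,0,0,0,-0.1,0,0,-0.05,0,0,0,-0.1,0,0,-0.08,0,0,0,-0.1,0,0,-0.12,0,0,0,-0.1,0,-0.05,-0.15,0,0,0,-0.1,0,-0.1,-0.18,0,0,0,-0.1,0,-0.15,-0.2,0,0,0,-0.1,0,-0.18,-0.2,0,0,0,-0.1],
)

```text
time: 33.25
tool_pos: [0.4503, 0.0331, 0.4232]
tcp_rot: [2.265, 2.173, 0.005]
wrist_force: [-0.6, 0.1, 1.6]
width: 0.446
grip_force: 0.0
```

Emit:
jog_arm(
  deltas=[0,-0.01,0,0,0,0,-0.1,0,-0.01,0,0,0,0,-0.1,0,-0.01,0,0,0,0,-0.1,0,-0.01,0,0,0,0,-0.1,0,-0.01,0,0,0,0,-0.1],
)

```text
time: 33.75
tool_pos: [0.442, 0.0334, 0.4193]
tcp_rot: [-2.266, -2.173, 0.003]
wrist_force: [0.1, -0.1, 0.7]
width: 0.447
grip_force: 0.0
```

```bash
python3 go.py; python3 - <<'E'
from ov import *
from workcell import read_camera
T=read_camera("top");S=read_camera("side")
p=(.6287,-.0282,-.042); P=[(p[0]-np.sin(p[2])*y,p[1]+np.cos(p[2])*y,.081,p[2]) for y in(.225,.14,.055)]
overlay(0,P,[(T,(250,95,140)),(S,(325,130,120))],"pics/r5.png")
E
```

```text
t 33.75 pos [0.442  0.0334 0.4193] ty -2.4 tilt [-2.0e-04 -2.3e-03 -1.0e+00] q [ 0.02 -0.24  1.81 -0.    1.57  0.06] F [ 0.1 -0.1  0.7] w 0.447 g 0.0
```

View pics/r5.png

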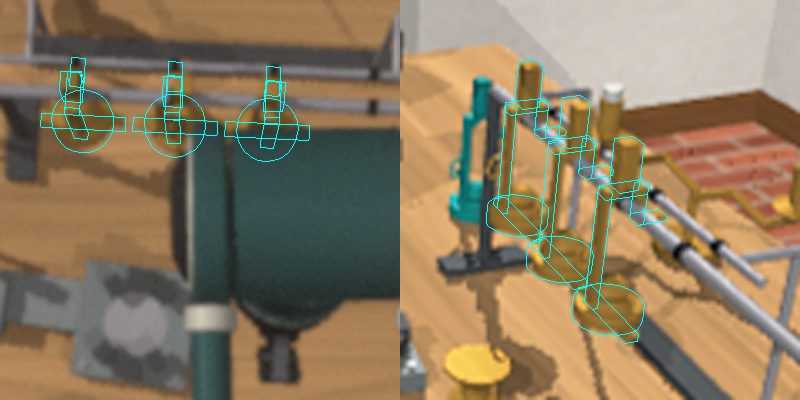

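```bash
python3 - <<'E'
from vis import *
from workcell import read_camera
C=[read_camera(n) for n in("top","side")];M=masks(C);p=(.6287,-.0282,-.042)
for y in(.225,.14,.055):
    b=np.array([p[0]-np.sin(p[2])*y,p[1]+np.cos(p[2])*y])
    for cs,ms in(([C[0]],[M[0]]),([C[1]],[M[1]]),(C,M)):
        r=np.array(fit(*b,.081,p[2],cs,ms)); print(y,((r[:2]-b)*1e3).round(1),np.degrees(r[2]).round(1),r[3].round(2))
E
```

```text
0.225 [-0.4  0.6] 1.0 -0.38
0.225 [ 4.2 -1.9] -9.3 -0.23
0.225 [ 2.5 -2.8] 0.7 -0.6
0.14 [ 3.8 -7.1] 5.8 -0.16
0.14 [ 5.8 -6.1] -6.9 -0.28
0.14 [ 4.3 -8.4] -2.4 -0.44
0.055 [1.2 1.7] -9.0 -0.14
0.055 [2.6 5.9] -0.1 -0.29
0.055 [2.4 4.8] -2.1 -0.42
```

The picture shows all three hangers upright at mark3, mark2 and mark1 (side view (530,75), (577,120), (627,150)), with the robot clear.

```bash
python3 -c "
from workcell import finish_job
print(finish_job())"
```

```text
the job is handed in; nothing more can be done
None
```

I released the mount hanger (button down, quarter turn anticlockwise, lift) and hung it at mark3. The two bench hangers went to mark2 and mark1, all three looked upright in the last pictures, the jar was left alone, and the job is handed in (34 s robot time, no verdict shown).

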